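# Click the stop collar onto the palette's post

## Robot

A 6-joint arm with a two-finger parallel gripper is mounted at the origin on the work surface. World frame = base frame: x ahead of the robot, y to its left, z up, the work surface at z = 0. Lengths are in mm, angles in rad, forces in N, time in s.
With the tool pointing down it reaches from about 275 to 825 mm from the base axis. Payload 4.9 kg.
Tool frame: the origin (TCP) lies at the very end of the fingers, on their centre line; the grasp point (between the pads) lies 19 mm behind it; z points along the fingers, y is the line along which they close (so a half turn about z gives the same grasp; the last joint's range is limited). The gripper opens to 85 mm and grips with 20 to 120 N. Pads are 22 mm wide; open, the fingers measure 114 mm over their backs; the gripper's body (76 mm by 85 mm) begins 54 mm behind the grasp point. The pads swing forward as they close: fully open they stand 13 mm farther back than shut.
Start: joints at [-1.249, 0.326, -0.193, 1.052, 0, 1.437], TCP at [242.113, -493.862, 231.281] pointing down, gripper open.
Joint ranges: [-2.65, 2.65], [-0.97, 1.79], [-1.3, 1.35], [-1.93, 2.1], [-1.47, 1.37], [-3.14, 3.14]. Speed limits (rad/s): [2.57, 2.57, 3.14, 3.14, 3.14, 3.14].

## Interface

Orientations are given as [roll, pitch, yaw] about the fixed x, y, z axes, in that order (R = Rz(yaw) Ry(pitch) Rx(roll)).
In Python, from bench import bot, solve_ik, imaging gives the robot as it stands. Calls block until the motion is done:
- bot.move_ptp(position, orientation): joint-space move of the TCP to a pose.
- bot.movel(position, rot=None, max_speed=150, threshold=None): straight line of the TCP; rot=None keeps the orientation; max_speed is the mean speed in mm/s. With threshold (N) it stops when the force on the tool has changed by that much, and returns True; else False.
- bot.move_j(angles): joint-space move.
- bot.grip(opening, effort=None): opening from 0.0 (shut) to 1.0 (fully open); effort is the grip in N (None keeps the last); returns when the fingers have stopped.
- bot.dwell(seconds).
- solve_ik(position, orientation): joint angles nearest the present ones, or None.
- bot.get_state(): the state.
- imaging.capture(name): name is "scene" or "top" or "wrist"; returns the picture (384x512x3 uint8, blue, green, red); there is no depth.
- imaging.camera_model(name): a dict with "K" (3x3 intrinsics, pixels), "position" and "rotation" of the camera in the world. Camera axes: x right, y up, looking along -z (the intrinsics and any distortion apply to the point x, -y, -z); pixel columns grow to the right and rows downward; lengths in mm; the calibration is good to about 2 mm. A picture is of the moment at which its call begins: read the wrist's pose just before it. camera_model takes no time and is no camera call; for the wrist camera it gives the pose at the moment of the call.
A pose or a line that the arm cannot do raises bot.IKError and nothing moves.
- bot.sign_off(): hands the job in; it is judged then, once.
The state is a dict: "t": time; "qpos": joint angles; "joint_velocities": joint speeds; "effort": joint torques, N m; "tcp_pos": TCP position; "orientation": TCP orientation; "contact_force": force on the tool from outside, world axes, zero at the start; "wrist_torque": the same for the moment, N m; "opening": opening from 0.0 (shut) to 1.0 (fully open); "gripper_force": force on a finger pad.
Only numpy, scipy, OpenCV 4.12 (cv2) and the standard library are available. Lean on these libraries where they do the work, as an engineer would, in place of code of your own. Each camera call takes 0.05 s, during which the arm holds its last target. There are 200 camera calls.

## Task

Fit the aluminium stop collar back on the turntable palette: take the tall collar with the dark band, slide it band end up onto the upright steel post, and push it down over the sprung ball until the ball clicks into the groove inside the collar, no farther, then let go and leave the collar held there. Push gently, never harder than about 25 N, and leave the other things where they are.

Things in the scene. Friction and masses are not known exactly. Their poses are not given: they have to be found in the camera images.
- collar: stop collar to fit: aluminium tube standing upright on the table, 36 mm across, 86 mm tall, about 170 g, with a dark 9 mm band near its top end. Origin at the centre of its lower end, z up along the bore. Bore 20 mm; inside, hidden, a groove 27 mm across runs all round from 28 to 40 mm above the lower end, with plain bore below and above
- collar_groove (a point): centre of the collar's inner groove, on its axis 34 mm above its lower end; level with the ball when clicked in. Coming down, the collar's lower edge meets the ball when this point is about 40 mm above the ball; if pushed about 6 mm past the click, the ball is pressed in again
- stand: turntable palette, fixed: white round tray with paint wells, 180 mm across, top at 20 mm, black hub 32 mm across up to 32 mm, then the smooth upright steel post, 18 mm across, up to 124 mm, tip bevelled over 5 mm. Origin at the centre of its underside, z up. A collar down on the hub is too far down
- rod_top (a point): centre of the post's tip, 124 mm above the table. The ball stands out of the post's side at a height that is not measured, 15 to 50 mm below this point, to be found by feel
- ball (a joint): sprung 14 mm ball standing 5 mm out of the post's side, facing any way round: metres pressed in, 0 = out, stop at 0.0048. Pushing the collar's edge over it takes roughly 5 to 15 N, then the bore slides over it with 0 to 5 N until the groove clicks over it, pulling the collar down; 5 to 15 N again pushes the collar on past the click. The collar's weight alone moves it neither on nor off the ball
- spacer: plain aluminium spacer ring, 36 mm across, only 28 mm tall, 24 mm hole, no dark band; origin at the centre of its underside; leave it
- paint_jar: closed round paint jar, 48 mm across, 55 mm tall; origin at the centre of its underside; leave it
- medium_bottle: amber bottle, 42 mm across, 85 mm tall; origin at the centre of its underside; leave it
- water_cup: glass cup, 72 mm across the rim, 70 mm tall; origin at the centre of its underside; leave it
- brush: paint brush lying on the table; origin under its middle, x axis along it; leave it
- palette_knife: palette knife lying on the table; origin under its middle, x axis along it; leave it
There are look-alikes about, which are no part of the job. What is shaped like the collar but yellow is not meant. Leave any yellow look-alike of the stand alone.

How it is judged:
By the outcome, as a careful person would: the job done as asked, in the order asked, and still so for the second after the job is handed in, with the robot touching nothing.
It also fails if it takes over 64 s, if anything falls off the work surface, if the arm or the gripper's body presses on something with over 40 N, if the wrist force passes 120 N, or if a joint passes its speed limit or range.

## Working session

There is one attempt and no reset: what is moved stays moved. The work goes in short steps, each a Python script; the robot and the scene stay as the last script left them, time stands still between calls to the robot, and variables do not carry over. Pictures are saved under pics/ and viewed, at most 10 in all, crops included, and the job is handed in when it is done.

```bash
ls; mkdir -p pics
python3 - <<'E'
from bench import bot, solve_ik, imaging
import cv2,numpy as np
for n in("scene","top"):
    im=imaging.capture(n); cv2.imwrite(f"pics/{n}0.png",im)
    m=imaging.camera_model(n); print(n,{k:np.round(np.array(v),3).tolist() if not isinstance(v,str) else v for k,v in m.items()})
s=bot.get_state(); print(s)
E
```

```text
pics
scene {'K': [[433.99, 0.0, 251.741], [0.0, 433.99, 193.608], [0.0, 0.0, 1.0]], 'position': [984.623, -770.649, 689.125], 'rotation': [1.0, -0.019, 0.488]}
top {'K': [[431.345, 0.0, 255.32], [0.0, 431.345, 195.093], [0.0, 0.0, 1.0]], 'position': [444.396, 54.932, 1420.77], 'rotation': [0.094, -0.017, -1.556]}
{'t': 0.1, 'qpos': array([-1.24919845e+00,  3.26897271e-01, -1.93504788e-01,  1.05197405e+00,
       -3.97736395e-05,  1.43658932e+00]), 'joint_velocities': array([-3.85813066e-05, -6.96207596e-04,  2.80492865e-03, -8.46628002e-04,
        1.70157469e-03,  1.20850853e-03]), 'effort': array([-2.49572231e-04, -4.44241190e+01,  2.63037014e+01,  7.97930028e-03,
       -1.23609552e-04, -1.02646237e-05]), 'tcp_pos': array([ 241.9302219 , -493.3481118 ,  230.55720965]), 'orientation': array([-3.14002176e+00, -1.71965577e-04,  4.55804781e-01]), 'contact_force': array([-0.47218225,  0.66195567,  0.63622455]), 'wrist_torque': array([-0.02190715, -0.03145938, -0.05689646]), 'gripper_force': 0.0, 'opening': 0.9998600663690018}
```

View pics/scene0.png

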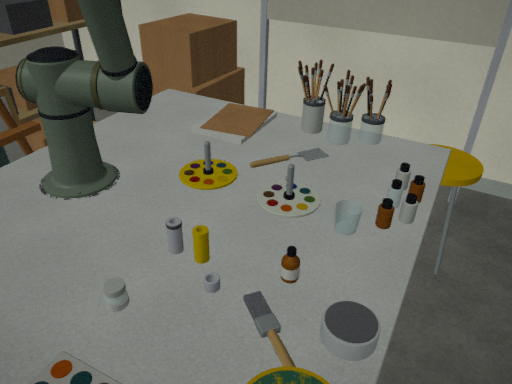

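View pics/top0.png

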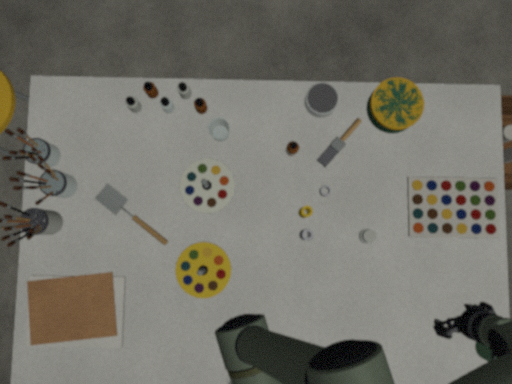

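Scene view: the silver collar with a dark band is at (174,235), the yellow look-alike at (201,244), the spacer at (212,283), the white stand's post tip at (290,167) and the yellow stand at (208,172). In the top view the collar is at about (306,235), yellow tube (306,211), spacer (324,190), jar (367,236), white stand (208,185) and yellow stand (203,270). I choose the silver banded tube and the white stand, and will check both in a close crop.

```bash
cat > h.py <<'E'
from bench import bot, solve_ik, imaging
import cv2,numpy as np
from scipy.spatial.transform import Rotation as R
def cam(n): 
    m=imaging.camera_model(n); return np.array(m["K"]),np.array(m["position"]),R.from_euler("xyz",m["rotation"]).as_matrix(),m
def ray(c,px):
    K,p,Rm,m=c
    d=m.get("distortion",m.get("dist"))
    x,y=cv2.undistortPoints(np.array([[px]],float),K,None if d is None else np.array(d,float))[0,0]
    v=Rm@np.array([x,-y,-1]); return p,v/np.linalg.norm(v)
def plane(c,px,z):
    p,v=ray(c,px); return p+v*(z-p[2])/v[2]
def proj(c,P):
    K,p,Rm,m=c; q=Rm.T@(np.array(P,float)-p); q=K@np.array([q[0],-q[1],-q[2]]); return q[:2]/q[2]
def tri(c1,p1,c2,p2):
    a,u=ray(c1,p1); b,v=ray(c2,p2)
    s=np.linalg.lstsq(np.c_[u,-v],b-a,rcond=None)[0]; A=a+u*s[0];B=b+v*s[1]
    return (A+B)/2,np.linalg.norm(A-B)
E
python3 - <<'E'
from h import *
t=cam("top");s=cam("scene");print(t[3].keys())
print("collar",plane(t,(306,235),86),plane(s,(174,220),86),tri(t,(306,235),s,(174,220)))
print("yellow",plane(t,(306,211),86));print("spacer",plane(t,(324,190),28),plane(s,(212,276),28))
print("tip",plane(t,(206,184.5),124),plane(s,(290,166),124),"tray",plane(t,(209,186),20))
print("jar",plane(t,(367,236),55))
a=cv2.imread("pics/scene0.png")[190:310,90:240];b=cv2.imread("pics/top0.png")[150:250,160:380]
a=cv2.resize(a,None,fx=4,fy=4,interpolation=3);b=cv2.resize(b,None,fx=3.4,fy=3.4,interpolation=3)
cv2.imwrite("pics/crA.png",a)
c=plane(t,(306,235),86)
for yaw in np.arange(-3,3.2,.5): 
    print(yaw,solve_ik([c[0],c[1],200],[np.pi,0,yaw]) is not None,end=" ")
w=cam("wrist");print(w[1],w[2],w[0])
E
```

```text
dict_keys(['K', 'position', 'rotation'])
collar [ 449.86578566 -124.73156604   86.        ] [ 450.13245258 -126.43939309   86.        ] (array([ 449.54989058, -125.11405452,   84.95057267]), np.float64(0.7994125318521665))
yellow [ 524.05545108 -124.44085524   86.        ]
spacer [ 596.91478497 -190.70535338   28.        ] [ 593.3041341  -190.53343307   28.        ]
tip [597.08586653 183.7267417  124.        ] [606.80299024 183.38568217 124.        ] tray [604.57231968 184.16008014  20.        ]
jar [ 449.75179405 -322.49401577   55.        ]
-3.0 True -2.5 True -2.0 True -1.5 True -1.0 True -0.5 True 0.0 True 0.5 True 1.0 True 1.5 True 2.0 True 2.5 True 3.0 True [ 309.44758437 -461.05196747  373.70932673] [[ 4.40336892e-01  8.57863236e-01  2.64903925e-01]
 [-8.97832289e-01  4.20989091e-01  1.29094408e-01]
 [-7.76315562e-04 -2.94684328e-01  9.55594341e-01]] [[265.0208066    0.         254.00364154]
 [  0.         265.0208066  193.55096561]
 [  0.           0.           1.        ]]
```

View pics/crA.png

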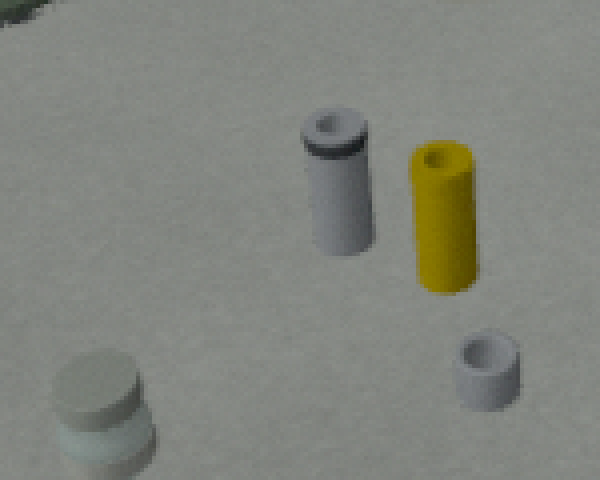

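Candidates are the silver banded tube at scene (174,222), the yellow tube at (201,230) and the spacer at (212,276). The crop confirms that (174,222) is tall, silver and has its dark band on top. It stands at about (450,-125), with triangulated height 85 against the expected 86. Next I'll take wrist-camera looks at the stand and the collar.

Run:
```python
from h import *
import pickle
out={}
def look(name,p,yaw):
    bot.move_ptp(p,[np.pi,0,yaw]); bot.dwell(.2)
    c=cam("wrist"); im=imaging.capture("wrist"); out[name]=(c,im); s=bot.get_state(); print(name,s["t"],s["qpos"].round(2),s["tcp_pos"].round(1))
look("s0",[602,184,250],0.); look("s1",[602,184,250],-np.pi/2)
look("c1",[450,-125.5,230],-np.pi/2); look("c0",[450,-125.5,230],0.)
pickle.dump(out,open("w.pkl","wb"))
M=np.vstack([np.hstack([out["s0"][1],out["s1"][1]]),np.hstack([out["c0"][1],out["c1"][1]])])
cv2.imwrite("pics/w1.png",cv2.resize(M,(800,600),interpolation=cv2.INTER_AREA))
for k,P in(("s0",(602,184,124)),("s1",(602,184,124)),("c0",(450,-125.5,86)),("c1",(450,-125.5,86))): print(k,proj(out[k][0],P))
```

```text
s0 4.0 [ 0.18  0.47  0.07  1.17 -0.   -2.96] [602.1 183.8 250. ]
s1 5.65 [ 0.18  0.47  0.07  1.17  0.   -1.39] [602. 184. 250.]
c1 7.2 [-0.43  0.17 -0.4   1.    0.   -2.  ] [ 450.5 -124.9  230. ]
c0 11.35 [-0.43  0.17 -0.4   1.   -0.    2.71] [ 450.  -125.5  230. ]
s0 [252.96252644 186.51709789]
s1 [253.93437805 187.24521852]
c0 [253.26162495 182.12280068]
c1 [254.51856651 182.3199182 ]
```

View pics/w1.png

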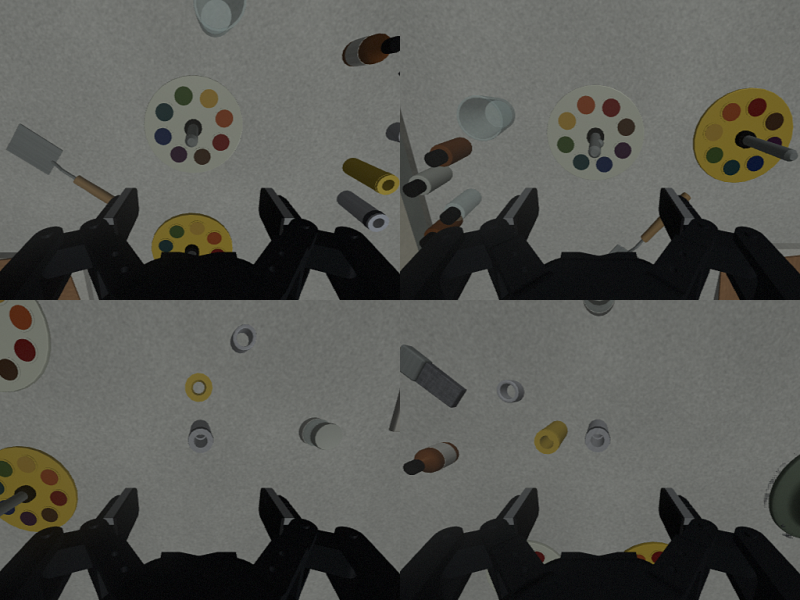

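In the montage, the post tip is at about (192,142) and (595,150), the white tray is around it, and the collar top is at (200,438) and (598,438). I'll enlarge the four spots to get precise pixels.

Run:
```python
from h import *
import pickle
o=pickle.load(open("w.pkl","rb"))
tiles=[]
for k,(x,y) in dict(s0=(225,150),s1=(225,160),c0=(235,150),c1=(235,150)).items():
    t=cv2.resize(o[k][1][y:y+45,x:x+45],(400,300) if 0 else (360,360),interpolation=cv2.INTER_CUBIC)[:296]
    t=cv2.convertScaleAbs(t,alpha=1.5)
    for i in range(0,45,5): cv2.putText(t,str(x+i),(i*8,8),0,.3,(0,0,255),1);cv2.putText(t,str(y+i),(0,i*8+4),0,.3,(0,0,255),1);cv2.line(t,(i*8,10),(i*8,14),(0,0,255),1)
    tiles.append(t)
cv2.imwrite("pics/w2.png",np.vstack([np.hstack(tiles[:2]),np.hstack(tiles[2:])]))
```

```text
(no output)
```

View pics/w2.png

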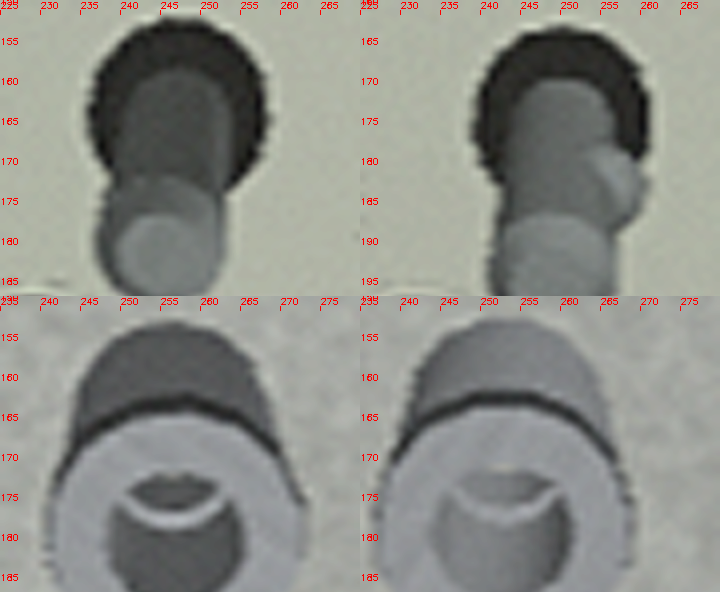

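The tips are roughly at s0 (245,181.2) and s1 (249,196), the collar tops at c0 (257,180) and c1 (253,179), and the ball is visible in s1 at (258,183). I'll refine these numerically with circle fits.

Run:
```python
from h import *
import pickle
from scipy.ndimage import map_coordinates
from scipy.optimize import least_squares
o=pickle.load(open("w.pkl","rb"))
def fit(k,c0,z,r,angs,sign):
    # projected-circle edge search along radials, fit world centre
    c,im=o[k]; g=cv2.GaussianBlur(cv2.cvtColor(im,6),(3,3),0).astype(float)
    P=plane(c,c0,z)
    for it in range(3):
        pts=[]
        for a in np.deg2rad(angs):
            rr=np.linspace(r-3.5,r+3.5,57); u=np.array([proj(c,P+[q*np.cos(a),q*np.sin(a),0]) for q in rr])
            v=map_coordinates(g,[u[:,1],u[:,0]],order=1); d=np.gradient(v)*sign
            i=d.argmax()
            if d[i]>0.4: pts.append((P+[rr[i]*np.cos(a),rr[i]*np.sin(a),0])[:2])
        pts=np.array(pts)
        s=least_squares(lambda q:np.hypot(*(pts-q[:2]).T)-q[2],[*P[:2],r],loss="soft_l1",f_scale=.4)
        P=np.array([*s.x[:2],z])
    print(k,r,P.round(2),"r",s.x[2].round(2),len(pts),"rms",np.sqrt(np.mean(s.fun**2)).round(2)); return P
A=np.arange(0,360,6)
fit("c0",(257,180.5),86,18,A,-1);fit("c1",(253,179.5),86,18,A,-1)
fit("c0",(257,180.5),86,10,A,-1);fit("c1",(253,179.5),86,10,A,-1)
for k,p in(("s0",(245,181.2)),("s1",(249,196))):
    print(k,plane(o[k][0],p,124)); fit(k,p,124,5.5,A,-1)
    fit(k,p,119,9,A,-1)
```

```text
c0 18 [ 453.48 -128.94   86.  ] r 16.92 31 rms 0.84
c1 18 [ 452.38 -130.26   86.  ] r 16.73 31 rms 0.29
c0 10 [ 423.5  -134.06   86.  ] r 33.95 14 rms 0.57
c1 10 [ 452.82 -129.37   86.  ] r 7.06 20 rms 0.36
s0 [607.78512039 192.33258566 124.        ]
s0 5.5 [607.99 193.02 124.  ] r 5.14 45 rms 0.64
s0 9 [605.06 186.7  119.  ] r 10.83 37 rms 1.36
s1 [607.25474263 193.69340973 124.        ]
s1 5.5 [607.33 190.05 124.  ] r 7.15 54 rms 0.77
s1 9 [607.76 195.03 119.  ] r 10.15 51 rms 2.7
```

Run:
```python
from h import *
import pickle
o=pickle.load(open("w.pkl","rb"))
V={"top":(cam("top"),cv2.imread("pics/top0.png")),"scene":(cam("scene"),cv2.imread("pics/scene0.png")),"s0":o["s0"],"s1":o["s1"]}
S=np.array([604,184,0])
# tray: bright disc with wells, on table; use hub blob centre at z=32 and tray hull at z=20
for k,(c,im) in V.items():
    uv=proj(c,S+[0,0,20]); g=cv2.cvtColor(im,cv2.COLOR_BGR2HSV); x,y=uv.astype(int)
    sc=np.linalg.norm(proj(c,S+[100,0,20])-uv)
    m=np.zeros(im.shape[:2],np.uint8); cv2.circle(m,(x,y),int(sc*1.25),1,-1)
    # wells: saturated pixels
    w=((g[...,1]>90)&(g[...,2]>40)).astype(np.uint8)*m
    n,l,st,ce=cv2.connectedComponentsWithStats(w)
    ps=[plane(c,ce[i],20)[:2] for i in range(1,n) if st[i,4]>12]
    ps=np.array(ps); 
    ctr,r=cv2.minEnclosingCircle(ps.astype(np.float32)); 
    rad=np.hypot(*(ps-ctr).T); 
    q=np.array(ps)[rad>.8*r]; a=np.c_[2*q,np.ones(len(q))]; s=np.linalg.lstsq(a,(q**2).sum(1),rcond=None)[0]
    print(k,len(q),"wells circle centre",s[:2].round(1),"r",np.sqrt(s[2]+s[0]**2+s[1]**2).round(1))
    for P in((605,184,124),(607.5,193,124)): print("   tip pred",P,proj(c,P).round(1))
print("collar", [ [proj(V[k][0],P).round(1) for P in((450,-125.3,86),(452.5,-129.5,86))] for k in("top","scene")])
M=[]
for k,(x,y) in {"top":(190,165),"scene":(270,150)}.items():
    t=cv2.resize(V[k][1][y:y+45,x:x+45],(396,396),interpolation=3)
    for i in range(0,45,5): cv2.putText(t,str(x+i),(int(i*8.8),8),0,.3,(0,0,255),1);cv2.putText(t,str(y+i),(0,int(i*8.8)+4),0,.3,(0,0,255),1)
    M.append(t)
cv2.imwrite("pics/t2.png",np.hstack(M))
```

```text
top 8 wells circle centre [608.  192.7] r 58.1
   tip pred (605, 184, 124) [206.  181.9]
   tip pred (607.5, 193, 124) [203. 181.]
scene 5 wells circle centre [552.1 261.5] r 131.2
   tip pred (605, 184, 124) [289.5 165.7]
   tip pred (607.5, 193, 124) [291.7 164.6]
s0 6 wells circle centre [607.7 192.8] r 58.0
   tip pred (605, 184, 124) [253.  183.8]
   tip pred (607.5, 193, 124) [244.4 181.5]
s1 8 wells circle centre [607.1 192.8] r 58.5
   tip pred (605, 184, 124) [251.1 187.2]
   tip pred (607.5, 193, 124) [248.8 195.4]
collar [[array([306.2, 235. ]), array([307.5, 234.2])], [array([174.2, 219.7]), array([174., 221.])]]
```

View pics/t2.png

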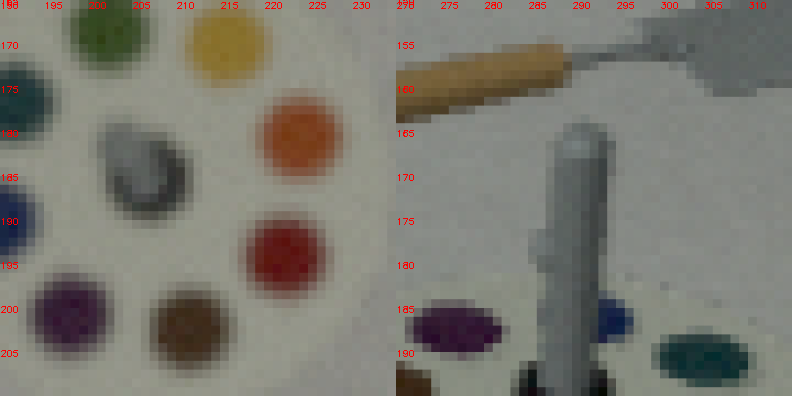

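The wells circle gives the same stand centre in three views, (607.6,192.8) with r 58, and the tip at top pixel (202.5,181) agrees. The ball shows at scene (285.5,178). The collar is at about (452.7,-129.6). Now I'll grasp and lift it.

Run:
```python
from h import *
import pickle
o=pickle.load(open("w.pkl","rb"))
c=cam("scene")
for z in(75,82,89,96,103): print(z,proj(c,(597,192.8,z)).round(1),proj(c,(607.6,192.8,z)).round(1),proj(o["s1"][0],(597,192.8,z)).round(1))
X,Y=452.7,-129.6
r=[np.pi,0,0]
bot.movel([X,Y,130],rot=r,max_speed=200)
print(bot.movel([X,Y,48],max_speed=120,threshold=6))
print(bot.get_state()["t"])
bot.grip(0.0,60); s=bot.get_state(); print(s["t"],s["opening"],s["gripper_force"],s["tcp_pos"].round(1),s["contact_force"].round(1))
bot.movel([X,Y,205],max_speed=150)
bot.dwell(.2)
s=bot.get_state(); print(s["t"],s["opening"],s["gripper_force"],s["contact_force"].round(1))
for n in("wrist",): im=imaging.capture(n); 
im2=imaging.capture("scene")
cv2.imwrite("pics/g1.png",np.hstack([cv2.resize(im[60:330,120:400],(400,386)),cv2.resize(im2[120:300,110:300],(400,386))]))
print(solve_ik([607.6,192.8,200],[np.pi,0,.5]))
```

```text
75 [286.9 179.2] [290.5 180.2] [258.  183.3]
82 [287.1 177. ] [290.6 178. ] [258.1 184.8]
89 [287.3 174.8] [290.8 175.8] [258.2 186.4]
96 [287.4 172.6] [291.  173.6] [258.2 188. ]
103 [287.6 170.4] [291.1 171.4] [258.3 189.7]
False
12.8333
13.3417 0.4069749523262625 59.2951524280943 [ 453.  -129.7   48.5] [-0.1  1.1  6. ]
14.7417 0.41232016407926164 59.78082440793514 [ 0.1  0.4 -1.6]
[0.19154746 0.50897196 0.00790442 1.06972879 0.         2.83314011]
```

View pics/g1.png

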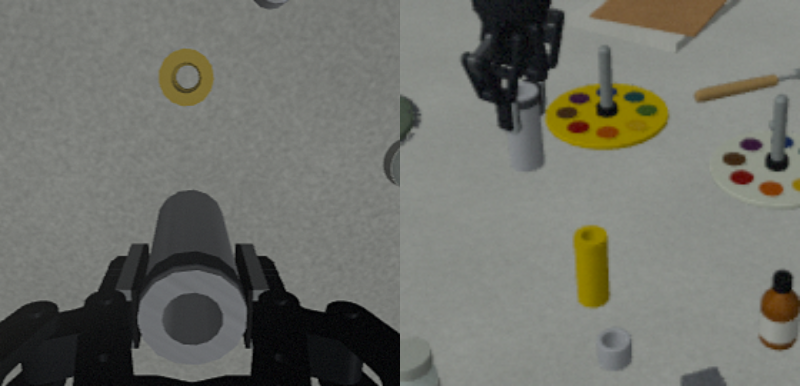

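Wrist view: the collar sits squarely between the pads, with its top ring at crop (192,318) and the band up. The scene view shows it lifted upright and everything else undisturbed. Now I'll go over the post and feel my way on.

Run:
```python
from h import *
O=48.5; X,Y=607.6,192.8
bot.move_ptp([X,Y,205],[np.pi,0,.5])
bot.movel([X,Y,O+130],max_speed=100); bot.dwell(.3)
def st(l):
    s=bot.get_state(); print(l,round(s["t"],2),s["tcp_pos"].round(2),"low",round(s["tcp_pos"][2]-O,2),s["contact_force"].round(2),s["wrist_torque"].round(2),round(s["opening"],3)); return s
st("above")
hit=bot.movel([X,Y,O+108],max_speed=20,threshold=4)
print(hit); st("d")
```

```text
above 16.9 [607.98 192.83 179.15] low 130.65 [ 0.37  0.45 -1.49] [ 0.01 -0.03  0.02] 0.414
False
d 18.15 [607.72 192.82 156.55] low 108.05 [ 1.41  0.33 -2.37] [ 0.13 -0.35 -0.03] 0.413
```

Run:
```python
from h import *
O=48.5; X,Y=607.6,192.8
def st(l):
    s=bot.get_state(); print(l,round(s["t"],2),s["tcp_pos"].round(2),"low",round(s["tcp_pos"][2]-O,2),s["contact_force"].round(2),s["wrist_torque"].round(2),round(s["opening"],3)); return s
print(bot.movel([X,Y,O+66],max_speed=20,threshold=4)); s=st("c1")
im=imaging.capture("scene"); cv2.imwrite("pics/p1.png",cv2.resize(im[90:240,220:380],(640,600),interpolation=3))
```

```text
True
c1 19.37 [607.82 192.91 132.49] low 83.99 [1.41 0.17 2.8 ] [ 0.06 -0.18  0.01] 0.413
```

View pics/p1.png

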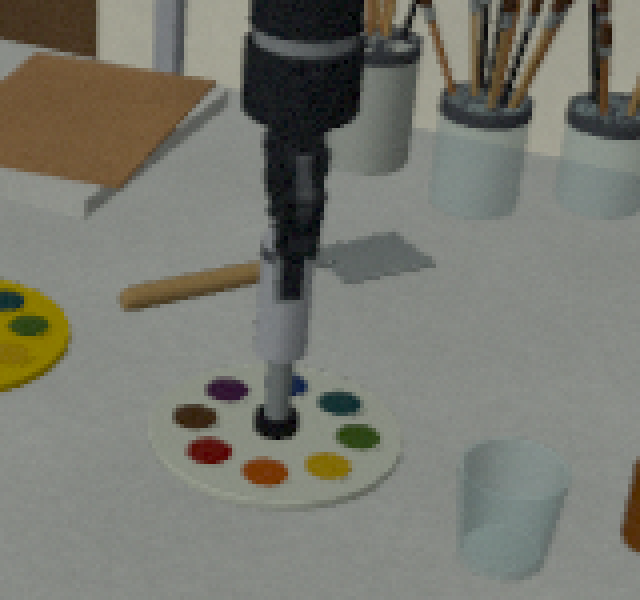

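The collar is on the post with its lower edge touching the ball. The lower edge is at 84, so the ball is at about 78 and the click should come near a lower edge of 44. I'll push on gently and log the force.

```bash
cat > push.py <<'E'
from h import *
O=48.5; X,Y=607.6,192.8
def step(low,th,v=20):
    h=bot.movel([X,Y,O+low],max_speed=v,threshold=th); s=bot.get_state()
    print(f"{s['t']:.2f} cmd {low} low {s['tcp_pos'][2]-O:.2f} F",s["contact_force"].round(1),round(s["opening"],3),h); return s["contact_force"][2],h
E
python3 - <<'E'
from push import *
for low in list(np.arange(82.5,68,-1.5))+[64,60,56,53]:
    f,h=step(low,14)
    if f>20: print("too hard");break
E
```

```text
19.67 cmd 82.5 low 83.51 F [ 0.  -1.   5.7] 0.413 False
19.92 cmd 81.0 low 81.41 F [-0.   0.2  2.8] 0.414 False
20.17 cmd 79.5 low 79.22 F [1.1 1.  1.4] 0.416 False
20.42 cmd 78.0 low 77.74 F [1.7 1.  0.9] 0.411 False
20.67 cmd 76.5 low 76.28 F [ 2.7  1.5 -0.5] 0.412 False
20.92 cmd 75.0 low 74.81 F [1.8 1.6 1.2] 0.415 False
21.17 cmd 73.5 low 73.34 F [2.5 0.9 1.1] 0.409 False
21.42 cmd 72.0 low 71.85 F [2.7 1.1 1.6] 0.407 False
21.67 cmd 70.5 low 70.38 F [3.  1.5 1. ] 0.412 False
21.92 cmd 69.0 low 68.80 F [2.8 3.  1.8] 0.414 False
22.32 cmd 64 low 63.85 F [2.3 2.6 1.4] 0.41 False
22.67 cmd 60 low 59.91 F [3.2 3.1 1.5] 0.41 False
23.02 cmd 56 low 55.92 F [3.1 3.6 1.2] 0.411 False
23.32 cmd 53 low 52.76 F [2.8 4.7 1.8] 0.412 False
```

Run:
```python
from push import *
fmin=9
for low in np.arange(52,40.9,-.75):
    f,h=step(low,8,10); fmin=min(f,fmin)
    if (fmin<-3 and f>-2) or f>9: break
```

```text
23.57 cmd 52.0 low 51.91 F [3.1 4.4 1.4] 0.41 False
23.82 cmd 51.25 low 51.25 F [3.1 3.8 2.6] 0.41 False
24.07 cmd 50.5 low 50.39 F [3.4 4.1 2.1] 0.412 False
24.32 cmd 49.75 low 49.54 F [3.5 4.8 1. ] 0.412 False
24.57 cmd 49.0 low 48.60 F [3.3 4.9 0.5] 0.411 False
24.82 cmd 48.25 low 47.69 F [ 3.3  4.7 -0.8] 0.412 False
25.07 cmd 47.5 low 47.01 F [3.9 5.5 0.3] 0.415 False
25.32 cmd 46.75 low 46.28 F [ 3.5  4.5 -0.7] 0.414 False
25.57 cmd 46.0 low 45.57 F [ 3.7  5.2 -0.1] 0.41 False
25.82 cmd 45.25 low 44.91 F [ 3.5  5.  -0.2] 0.415 False
26.07 cmd 44.5 low 44.44 F [3.2 3.4 2. ] 0.407 False
26.32 cmd 43.75 low 44.10 F [1.5 4.3 4.9] 0.412 False
26.57 cmd 43.0 low 43.75 F [1.6 4.6 7.8] 0.412 False
26.82 cmd 42.25 low 43.43 F [0.1 3.6 9.6] 0.41 False
```

The pull-in came at about 49 to 46, and past 44.5 the far groove edge resists, so it has clicked. I'll ease back to the groove centre and check the force before releasing.

Run:
```python
from push import *
for l in(44.5,45.5,46.2): step(l,10,10)
bot.dwell(.3); step(46.1,10,10)
bot.grip(0.62,60); s=bot.get_state(); print(s["t"],s["opening"],s["tcp_pos"].round(1),s["contact_force"].round(1))
for n in("scene","wrist"): cv2.imwrite(f"pics/r_{n}.png",imaging.capture(n))
```

```text
27.02 cmd 44.5 low 43.66 F [-0.6 -0.8  3.8] 0.409 True
27.30 cmd 45.5 low 44.28 F [-0.1 -0.5  3.8] 0.406 True
27.68 cmd 46.2 low 45.80 F [ 3.3  2.4 -4. ] 0.413 False
28.23 cmd 46.1 low 45.98 F [ 3.7  3.2 -3.3] 0.415 False
28.5417 0.6187218543850357 [607.1 192.3  94.7] [ 0.  -0.2 -0.1]
```

Run:
```python
from push import *
print(bot.movel([X,Y,250],max_speed=120,threshold=6)); bot.dwell(.3)
c=cam("wrist"); w=imaging.capture("wrist"); sc=cam("scene"); s=imaging.capture("scene")
st=bot.get_state();print(st["t"],st["contact_force"].round(1))
for z in(45,131): print(z,proj(sc,(X,Y,z)).round(1),proj(c,(X,Y,z)).round(1), plane(c,proj(c,(X,Y,z)),z).round(1))
a=cv2.resize(s[120:240,230:350],(400,400),interpolation=3);b=cv2.resize(w[130:230,200:300],(400,400),interpolation=3)
cv2.imwrite("pics/f1.png",np.hstack([a,b]))
```

```text
False
30.4833 [ 0.9 -0.2 -0. ]
45 [289.7 189.4] [254.  170.9] [607.6 192.8  45. ]
131 [291.9 162.3] [253.7 188.4] [607.6 192.8 131. ]
```

View pics/f1.png

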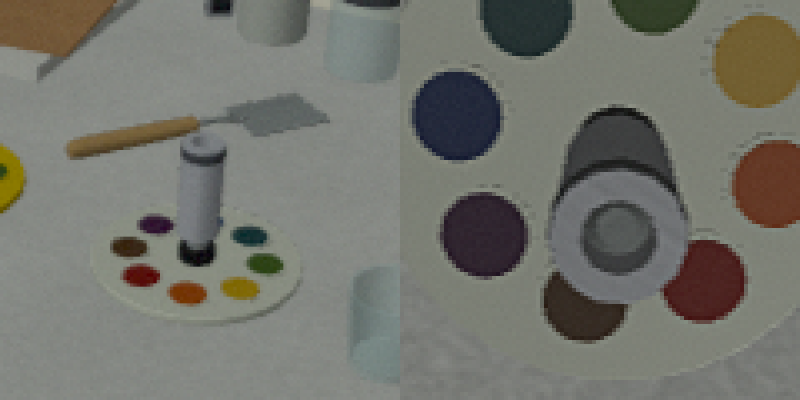

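The collar stands on the post with its band up. Its top is at scene row 162, which matches a height of 131, so the lower edge is at about 45, clear of the hub at 32. The gripper is well clear, so I'm handing in.

```bash
python3 -c "
from bench import bot
print(bot.sign_off())"
```

```text
the job is handed in; nothing more can be done
None
```

The collar is on the white stand's post, band end up, clicked onto the ball with its lower edge at about 45 mm, clear of the hub; the highest push I read was about 11 N, the gripper is clear, and the job was handed in at about 30.5 s.

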